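# Line up the screw jacks by height

### The job

Put the four screw jacks away on the wooden board in order of height: one standing upright on each green disc, well centred on it, with the shortest next to the red end stop and the heights rising along the row to the tallest next to the grey end stop. Leave them all released and standing still.

Things in the scene. Friction and masses are not known exactly. Their poses are not given: they have to be found in the camera images.
- jack_w_mid (a point): centre of the 65 mm tall machinist's screw jack, the second shortest of the four: a loose, round bright metal pillar with a dark knurled band standing upright on a 39 mm wide, 5 mm thick foot; its straight round body is 31 mm across and reaches from 5 mm to 51 mm above its underside (grip it there, from any side); on top a brass hexagon nut and a 19 mm wide steel screw tip. The point is on its axis, 32.5 mm above its underside; z points up along the axis
- jack_x_mid (a point): centre of the 95 mm tall machinist's screw jack, the tallest of the four: a loose, round bright metal pillar with a dark knurled band standing upright on a 49 mm wide, 5 mm thick foot; its straight round body is 41 mm across and reaches from 5 mm to 81 mm above its underside (grip it there, from any side); on top a brass hexagon nut and a 25 mm wide steel screw tip. The point is on its axis, 47.5 mm above its underside; z points up along the axis
- jack_y_mid (a point): centre of the 50 mm tall machinist's screw jack, the shortest of the four: a loose, round bright metal pillar with a dark knurled band standing upright on a 34 mm wide, 5 mm thick foot; its straight round body is 26 mm across and reaches from 5 mm to 36 mm above its underside (grip it there, from any side); on top a brass hexagon nut and a 16 mm wide steel screw tip. The point is on its axis, 25 mm above its underside; z points up along the axis
- jack_z_mid (a point): centre of the 80 mm tall machinist's screw jack, the second tallest of the four: a loose, round bright metal pillar with a dark knurled band standing upright on a 44 mm wide, 5 mm thick foot; its straight round body is 36 mm across and reaches from 5 mm to 66 mm above its underside (grip it there, from any side); on top a brass hexagon nut and a 22 mm wide steel screw tip. The point is on its axis, 40 mm above its underside; z points up along the axis
- disc_a: one of four equal green discs, 62 mm across, flush in a row about 75 mm apart on top of a fixed wooden board (84 mm wide, 380 mm long, 16 mm thick). Origin: centre of the disc at the level of the board's top, 16 mm above the bench; its y axis points along the row, from disc_a over disc_b and disc_c to disc_d; x across the row; z up
- disc_b: one of four equal green discs, 62 mm across, flush in a row about 75 mm apart on top of a fixed wooden board (84 mm wide, 380 mm long, 16 mm thick). Origin: centre of the disc at the level of the board's top, 16 mm above the bench; its y axis points along the row, from disc_a over disc_b and disc_c to disc_d; x across the row; z up
- disc_c: one of four equal green discs, 62 mm across, flush in a row about 75 mm apart on top of a fixed wooden board (84 mm wide, 380 mm long, 16 mm thick). Origin: centre of the disc at the level of the board's top, 16 mm above the bench; its y axis points along the row, from disc_a over disc_b and disc_c to disc_d; x across the row; z up
- disc_d: one of four equal green discs, 62 mm across, flush in a row about 75 mm apart on top of a fixed wooden board (84 mm wide, 380 mm long, 16 mm thick). Origin: centre of the disc at the level of the board's top, 16 mm above the bench; its y axis points along the row, from disc_a over disc_b and disc_c to disc_d; x across the row; z up
- red_stop: red end stop, a low fixed bar 70 x 14 x 10 mm across one end of the board, about 50 mm beyond the centre of the last disc; the grey one is at the other end. Which end is red changes from start to start. Origin: centre of its underside, on the board's top
- grey_stop: grey end stop, a low fixed bar 70 x 14 x 10 mm across one end of the board, about 50 mm beyond the centre of the last disc; the red one is at the other end. Which end is red changes from start to start. Origin: centre of its underside, on the board's top
Things that resemble listed ones, but are neither listed nor needed, are in the scene too. Leave any pink look-alike of the part that bears jack_z_mid alone.

How it is judged:
By the outcome, as a careful person would: the job done as asked, in the order asked, and still so for the second after the job is handed in, with the robot touching nothing.
It also fails if it takes over 109 s, if anything falls off the work surface, if the arm or the gripper's body presses on something with over 40 N, if the wrist force passes 120 N, or if a joint passes its speed limit or range.

### The arm

A 7-joint arm with a two-finger parallel gripper is mounted at the origin on a cart in front of the work surface, level with it; the furniture and walls round the work are solid. World frame = base frame: x ahead of the robot, y to its left, z up, the work surface at z = 0. Lengths are in m, angles in rad, forces in N, time in s.
With the tool pointing down it reaches from about 0.4 to 0.875 m from the base axis. Payload 6.5 kg.
Tool frame: the origin (TCP) lies midway between the tips of the shut fingers; the grasp point (between the pads) lies arm.grip_point_offset behind it (arm.grip_point_offset is the distance from the TCP to the grasp point, in m); z points along the fingers, x is the direction in which the jaws open and shut, and the axes are right-handed (so a half turn about z gives the same grasp; the last joint's range is limited). The gripper opens to 88 mm and grips with 3 to 60 N. Pads are 18 mm wide; open, the fingers measure 123 mm over their backs; the gripper's body (75 mm by 187 mm) begins 45 mm behind the grasp point.
Start: joints at [1.241, 0.536, -0.004, 1.538, 0.003, 1.067, -0.071], TCP at [0.169, -0.628, 0.239] pointing down, gripper open.
Joint ranges: [-2.7, 2.7], [-0.37, 2.16], [-1.27, 1.26], [0.24, 2.4], [-1.31, 4.45], [0.19, 1.91], [-2.76, 2.76]. Speed limits (rad/s): [2.39, 2.39, 3.14, 3.14, 3.14, 3.14, 3.14].

### API

Orientations are given as a rotation vector (axis times angle).
In Python, from station import arm gives the robot as it stands. The module is installed in compiled form; this text tells all that it offers.
- The arm moves only by the shell command python3 -m creep 'ROWS' [OPENING] [FORCE]. ROWS is text: rows parted by semicolons, each of 4 numbers parted by spaces: the shift along the tool's x, y, z in m, then the turn about the tool's z in degrees. In form: x y z roll; .... A call has 1 to 20 rows; each row is the pose to reach, as a shift and turn from the pose measured when the call began, along the tool's axes at that moment; what a row does not reach only later rows make up. A row lasts 1/8 s, in which the tool goes at most 62.5 mm and 10.7 degrees, less where a joint would pass 70% of its speed; a pose out of reach is approached as far as the arm can. A call with a gripper value outside its range is refused whole. OPENING is the finger opening in m, from 0 to 0.0881, set as the call begins (- or left out, the last holds). The fingers move at their own pace and stop on an object; FORCE is the grip in N (left out, the last holds). Time passes only in rows, so rows that repeat a pose let the fingers close. It gives the time, the measured TCP pose, the force and the opening at its end, in the units of the state.
- arm.state(): the state, without advancing time (a new reading comes with each control period).
- arm.grab_frame(name): name is "scene" or "top" or "wrist"; returns a dict with "frame" (400x640x3 uint8, red, green, blue), "K" (3x3 intrinsics, pixels), "R" (3x3) and "t" (3): a world point X has camera coordinates R X + t. Camera axes: x right, y down, z forward; pixel columns grow to the right and rows downward; lengths in m; the calibration is good to about 2 mm. A picture is of the moment at which its call begins. There is no depth.
- arm.hand_in(): hands the job in, once; it reports no verdict.
The state is a dict: "t": time; "qpos": joint angles; "joint_velocities": joint speeds; "tau": joint torques, N m; "eef_pos": TCP position; "orientation": TCP orientation; "wrist_force": force on the tool from outside, world axes, zero at the start; "moment": the same for the moment, N m; "width": finger opening in m.
Only numpy, scipy, OpenCV 4.12 (cv2) and the standard library are available. Lean on these libraries where they do the work, as an engineer would, in place of code of your own. Each camera call takes 0.05 s, during which the arm holds its last target.

## Working session

There is one attempt and no reset: what is moved stays moved. The work goes in short steps, Python scripts to look and compute and a shell command to move; the robot and the scene stay as the last step left them, time stands still between calls to the robot, and variables do not carry over. Pictures are saved under pics/ and viewed, and the job is handed in when it is done.

```bash
mkdir -p pics; python3 - <<'E'
from station import arm
import cv2
s=arm.state()
print(s); print(arm.grip_point_offset)
for n in ["scene","top","wrist"]:
    f=arm.grab_frame(n); cv2.imwrite(f"pics/{n}0.png",f["frame"][:,:,::-1]); print(n,f["K"].tolist(),f["R"].round(4).tolist(),f["t"].round(4).tolist())
E
```

```text
{'t': 0.0, 'qpos': array([ 1.24075518,  0.5371271 , -0.00443281,  1.53885069,  0.00258031,
        1.06726533, -0.07121208]), 'joint_velocities': array([-0.00045194,  0.00045613,  0.00023699, -0.00159874, -0.00090508,
       -0.000562  ,  0.00127707]), 'tau': array([-2.84247499e-04, -5.70998669e+01,  9.90666635e-01, -2.51607531e+01,
       -5.61547873e-02,  1.78999890e-02,  1.35652385e-04]), 'eef_pos': array([ 0.16934618, -0.62693804,  0.23787317]), 'orientation': array([-2.49366200e+00,  1.90932308e+00,  2.14845448e-03]), 'wrist_force': array([ 0.62686886, -0.08972364, -0.54411373]), 'moment': array([-0.02049741, -0.00689523,  0.02561849]), 'width': 0.08834108508069737}
0.0187
scene [[438.1025801656836, 0.0, 311.43751146230426], [0.0, 438.1025801656836, 189.54827181784765], [0.0, 0.0, 1.0]] [[-0.8241, -0.5664, -0.0067], [-0.2826, 0.4214, -0.8617], [0.4909, -0.7083, -0.5073]] [0.4675, 0.2173, 0.895]
top [[373.1468519382425, 0.0, 322.21857053810686], [0.0, 373.1468519382425, 200.41388740866557], [0.0, 0.0, 1.0]] [[0.0228, -0.9997, 0.007], [-0.9972, -0.0232, -0.0714], [0.0715, -0.0054, -0.9974]] [-0.0219, 0.5616, 1.1802]
wrist [[335.51890479868206, 0.0, 322.91392064244343], [0.0, 335.51890479868206, 205.6560587317847], [0.0, 0.0, 1.0]] [[0.2602, -0.9656, -0.0006], [-0.9195, -0.248, 0.3051], [-0.2948, -0.0788, -0.9523]] [-0.6486, -0.0409, 0.3913]
```

View pics/scene0.png

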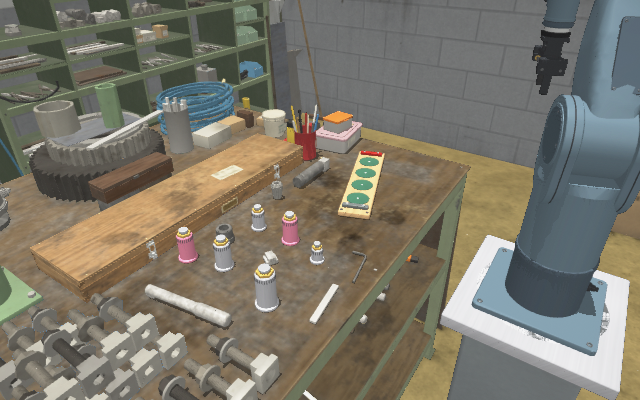

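View pics/top0.png

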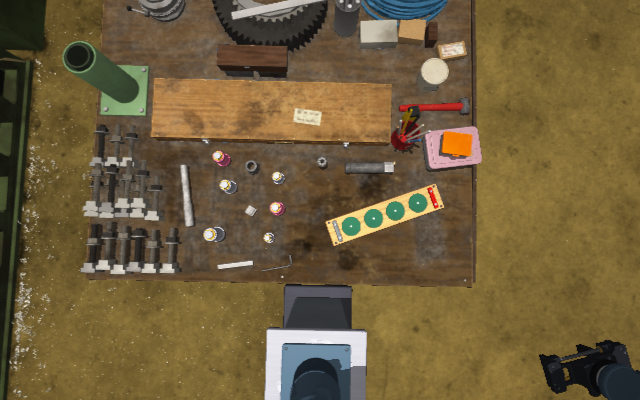

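View pics/wrist0.png

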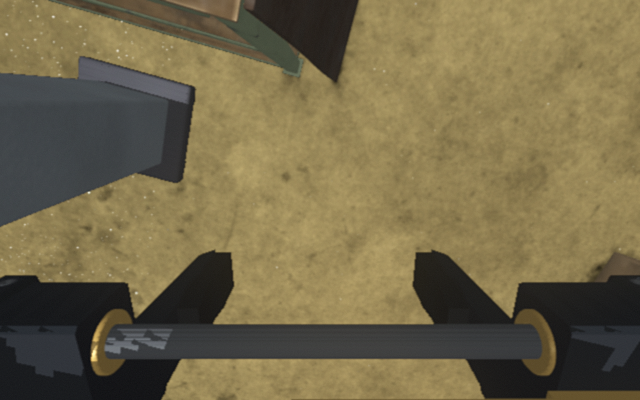

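```bash
python3 - <<'E'
import cv2
a=cv2.imread('pics/top0.png')[140:280,190:450]
cv2.imwrite('pics/tz.png',cv2.resize(a,None,fx=3,fy=3,interpolation=cv2.INTER_CUBIC))
a=cv2.imread('pics/scene0.png')[140:330,140:400]
cv2.imwrite('pics/sz.png',cv2.resize(a,None,fx=3,fy=3,interpolation=cv2.INTER_CUBIC))
E
```

```text
(no output)
```

View pics/tz.png

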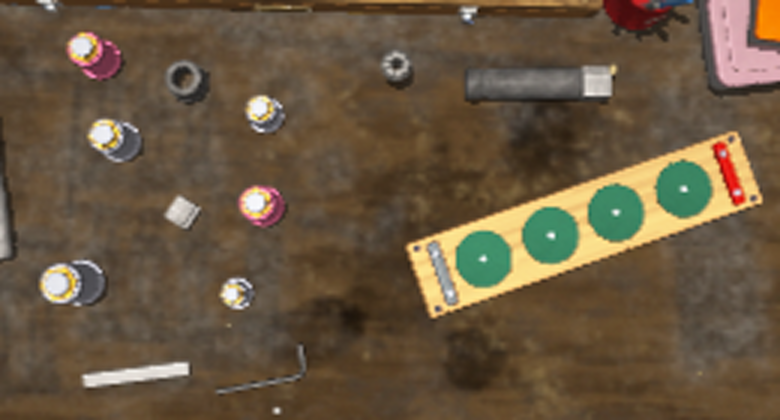

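View pics/sz.png

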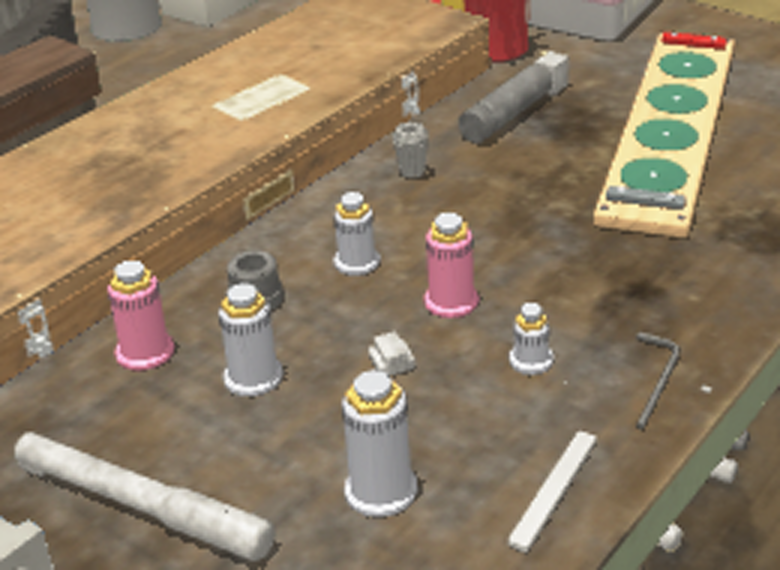

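```bash
cat > h.py <<'E'
import numpy as np,cv2
from station import arm
def ray(f,u,v,z):
    K,R,t=np.array(f["K"]),np.array(f["R"]),np.array(f["t"])
    C=-R.T@t; d=R.T@np.linalg.inv(K)@np.array([u,v,1.0])
    return C+d*(z-C[2])/d[2]
def proj(f,X):
    p=np.array(f["K"])@(np.array(f["R"])@np.array(X)+np.array(f["t"])); return p[:2]/p[2]
def blobs(m,amin):
    n,l,s,c=cv2.connectedComponentsWithStats(m.astype(np.uint8)); return [(s[i,4],c[i],s[i,:4]) for i in range(1,n) if s[i,4]>=amin]
def hsv(f): return cv2.cvtColor(f["frame"],cv2.COLOR_RGB2HSV).astype(int)
E
python3 - <<'E'
from h import *
np.set_printoptions(precision=4,suppress=True)
T=arm.grab_frame("top");S=arm.grab_frame("scene")
for f,nm in((T,'top'),(S,'scene')):
    h=hsv(f); print(nm)
    g=(abs(h[...,0]-78)<15)&(h[...,1]>120)&(h[...,2]>60)
    for a,c,b in blobs(g,80): print('disc',a,c,ray(f,*c,.016))
    r=((h[...,0]<5)|(h[...,0]>175))&(h[...,1]>180)&(h[...,2]>120)
    for a,c,b in blobs(r,15): print('red',a,c,ray(f,*c,.026))
g={'x':(61,285,.095),'z':(105,134,.08),'w':(261,109,.065),'y':(237,293,.05)}
s={'x':(374,382),'z':(242,295),'w':(352,200),'y':(531,311)}
for k,(u,v,z) in g.items():
    u=190+(u-1)/3;v=140+(v-1)/3
    fr=T["frame"].astype(int); win=fr[int(v)-5:int(v)+7,int(u)-5:int(u)+7]
    m=(win.min(2)>175)
    b=sorted(blobs(m,3),key=lambda q:-q[0])
    for q in b[:2]: print(k,(u,v),q[0],q[1]+[int(u)-5,int(v)-5],ray(T,*(q[1]+[int(u)-5,int(v)-5]),z), end=' ')
    X=ray(T,u,v,z); uu,vv=s[k]; print('man',X,'scene',ray(S,140+(uu-1)/3,140+(vv-1)/3,z))
E
```

```text
top
disc 239 [417.3556 202.4142] [ 0.563  -0.3166  0.016 ]
disc 237 [394.7468 210.3882] [ 0.5355 -0.2437  0.016 ]
disc 237 [373.     217.8186] [ 0.5099 -0.1738  0.016 ]
disc 244 [350.5902 225.6475] [ 0.4831 -0.102   0.016 ]
red 345 [434.0841 106.3449] [ 0.8781 -0.3673  0.026 ]
red 41 [402.6341 136.7805] [ 0.7747 -0.2652  0.026 ]
red 65 [432.3231 197.1385] [ 0.5803 -0.3621  0.026 ]
scene
red 61 [371.0164 153.    ] [ 0.5777 -0.3558  0.026 ]
x (210.0, 234.66666666666669) 51 [207.9412 234.1961] [0.4475 0.3307 0.095 ] x (210.0, 234.66666666666669) 4 [214.25 230.5 ] [0.4589 0.3124 0.095 ] man [0.4462 0.3245 0.095 ] scene [0.4489 0.3294 0.095 ]
z (224.66666666666666, 184.33333333333334) 36 [223.6111 184.3611] [0.5999 0.2941 0.08  ] man [0.6001 0.2909 0.08  ] scene [0.5998 0.2965 0.08  ]
w (276.6666666666667, 176.0) 32 [275.7188 175.3125] [0.6336 0.1375 0.065 ] man [0.6316 0.1345 0.065 ] scene [0.633  0.1393 0.065 ]
y (268.6666666666667, 237.33333333333331) 18 [266.2778 237.3889] [0.4405 0.1625 0.05  ] y (268.6666666666667, 237.33333333333331) 9 [269.4444 233.5556] [0.4526 0.1531 0.05  ] man [0.4408 0.1551 0.05  ] scene [0.4401 0.1641 0.05  ]
```

```bash
python3 - <<'E'
from h import *
np.set_printoptions(precision=4,suppress=True)
T=arm.grab_frame("top");W=arm.grab_frame("wrist")
for u,v,z in((84,47,.08),(256,201,.08),(187,80,.03),(182,211,.02),(397,67,.04),(500,85,.03)): print(ray(T,190+u/3,140+v/3,z))
print(ray(T,270,142,.0),ray(T,270,138,.08))
R=np.array(W["R"]);C=-R.T@W["t"]; s=arm.state(); Rt=cv2.Rodrigues(s["orientation"])[0]
print(Rt, Rt.T@(C-s["eef_pos"]), Rt.T@R.T)
E
```

```text
[0.6882 0.315  0.08  ]
[0.5343 0.1338 0.08  ]
[0.6646 0.2176 0.03  ]
[0.5248 0.2197 0.02  ]
[ 0.6822 -0.0065  0.04  ]
[ 0.6672 -0.1172  0.03  ]
[0.7529 0.1678 0.    ] [0.7473 0.157  0.08  ]
[[ 0.2608 -0.9654 -0.0001]
 [-0.9654 -0.2608  0.0003]
 [-0.0004  0.     -1.    ]] [-0.0008 -0.0801 -0.1466] [[ 1.     -0.0008  0.0005]
 [ 0.0006  0.9523  0.305 ]
 [-0.0007 -0.305   0.9523]]
```

```bash
cat >> h.py <<'E'
def plan(x,y,z,az,s=None):
    """shift rows (tool axes, mm) and roll for TCP target"""
    s=s or arm.state(); R=cv2.Rodrigues(s["orientation"])[0]
    d=R.T@(np.array([x,y,z])-s["eef_pos"]); a=np.degrees(np.arctan2(R[1,0],R[0,0]))
    r=-((az-a+180)%360-180)
    print('shift',d.round(4),'roll',round(r,2),'| now',s["eef_pos"].round(4),'az',round(a,2),'tilt',R[:,2].round(4),'q',s["qpos"].round(2),'t',round(s["t"],2),'w',round(s["width"],4),'F',s["wrist_force"].round(1))
E
python3 - <<'E'
from h import *
plan(.47,-.30,.25,-60);plan(.44,.163,.25,-60)
E
```

```text
shift [-0.2377 -0.3755 -0.0114] roll -14.88 | now [ 0.1694 -0.6274  0.2385] az -74.88 tilt [-1.e-04  3.e-04 -1.e+00] q [ 1.24  0.54 -0.    1.54  0.    1.07 -0.07] t 0.35 w 0.0884 F [-0.1 -0.1  0. ]
shift [-0.6925 -0.4673 -0.0112] roll -14.88 | now [ 0.1694 -0.6274  0.2385] az -74.88 tilt [-1.e-04  3.e-04 -1.e+00] q [ 1.24  0.54 -0.    1.54  0.    1.07 -0.07] t 0.35 w 0.0884 F [-0.1 -0.1  0. ]
```

```bash
python3 -m creep '-0.04 -0.063 -0.005 -3; -0.08 -0.125 -0.011 -6; -0.12 -0.188 -0.011 -9; -0.16 -0.25 -0.011 -12; -0.20 -0.313 -0.011 -15; -0.238 -0.375 -0.011 -15; -0.30 -0.388 -0.011 -15; -0.36 -0.40 -0.011 -15; -0.42 -0.412 -0.011 -15; -0.48 -0.424 -0.011 -15; -0.54 -0.437 -0.011 -15; -0.60 -0.449 -0.011 -15; -0.65 -0.46 -0.011 -15; -0.6925 -0.467 -0.011 -15; -0.6925 -0.467 -0.011 -15; -0.6925 -0.467 -0.011 -15; -0.6925 -0.467 -0.011 -15'
python3 - <<'E'
from h import *
plan(.44,.163,.25,-60)
f=arm.grab_frame("wrist");cv2.imwrite("pics/w1.png",f["frame"][:,:,::-1])
for n,X in dict(y=(.4403,.163,.05),z=(.6,.296,.08),w=(.633,.139,.065),x=(.448,.330,.095)).items(): print(n,proj(f,X))
E
```

```text
t: 2.48
eef_pos: [0.4399, 0.1614, 0.2496]
orientation: [2.72, -1.57, -0.0]
wrist_force: [-0.2, 0.0, -1.6]
width: 0.0879
shift [-0.0013 -0.0008 -0.0004] roll 0.02 | now [0.4399 0.1614 0.2496] az -59.98 tilt [-3.e-04 -5.e-04 -1.e+00] q [-0.02  0.25 -0.49  1.97  0.15  0.96 -1.63] t 2.48 w 0.0879 F [-0.2  0.  -1.6]
y [322.01668381 176.78490466]
z [276.52441047 -70.51492371]
w [456.1776772    6.67304171]
x [155.14305295  84.36634504]
```

View pics/w1.png

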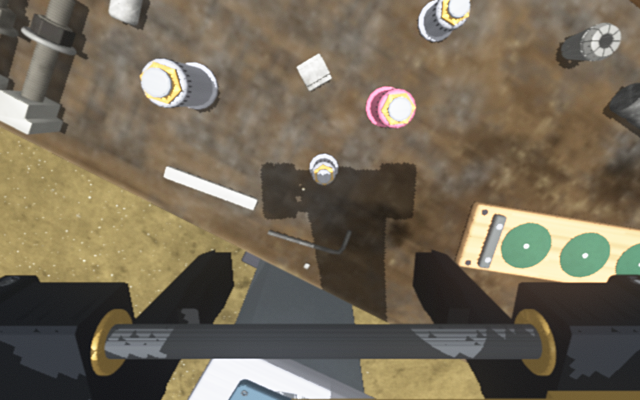

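```bash
python3 - <<'E'
from h import *
a=cv2.imread("pics/w1.png"); cv2.imwrite("pics/w1y.png",cv2.resize(a[140:200,290:350],None,fx=8,fy=8,interpolation=cv2.INTER_NEAREST))
cv2.imwrite("pics/w1x.png",cv2.resize(a[50:120,130:230],None,fx=6,fy=6,interpolation=cv2.INTER_NEAREST))
E
```

```text
(no output)
```

View pics/w1y.png

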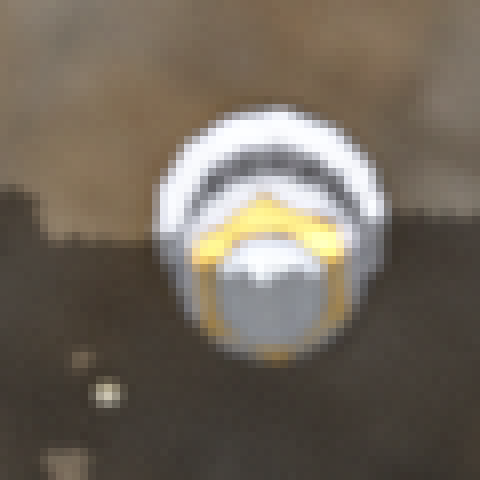

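View pics/w1x.png

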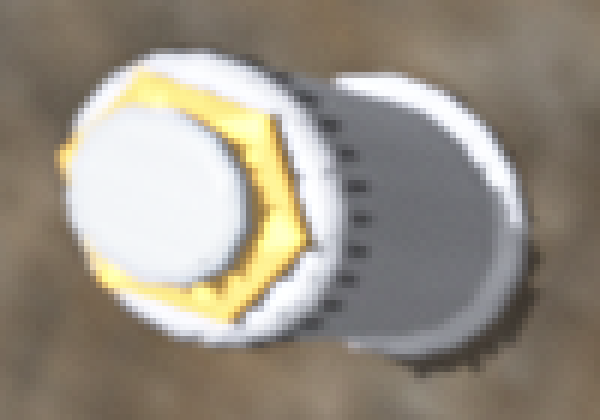

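```bash
python3 - <<'E'
from h import *
f=arm.grab_frame("wrist")
y=ray(f,323.5,176,.05);x=ray(f,155.3,81.7,.095);w=ray(f,457,6.5,.065)
print(y,x,w)
plan(y[0],y[1],.0095,-60)
E
```

```text
[0.4418897  0.16185881 0.05      ] [0.45025084 0.33045604 0.095     ] [0.63353483 0.1381134  0.065     ]
shift [ 0.0003 -0.002   0.2402] roll -0.04 | now [0.44   0.1612 0.2497] az -60.04 tilt [-2.e-04 -4.e-04 -1.e+00] q [-0.02  0.25 -0.49  1.97  0.15  0.96 -1.63] t 2.58 w 0.0877 F [ 0.4 -0.1 -0.7]
```

```bash
python3 -m creep '0 -0.002 0.05 0; 0 -0.002 0.1 0; 0 -0.002 0.15 0; 0 -0.002 0.19 0; 0 -0.002 0.215 0; 0 -0.002 0.23 0; 0 -0.002 0.24 0; 0 -0.002 0.24 0; 0 -0.002 0.24 0'
python3 -m creep '0 0 0 0; 0 0 0 0; 0 0 0 0; 0 0 0 0; 0 0 0 0;0 0 0 0; 0 0 0 0; 0 0 0 0' 0.015 20
python3 - <<'E'
from h import *
plan(.4415,.162,.0095,-60)
f=arm.grab_frame("wrist");cv2.imwrite("pics/w2.png",f["frame"][:,:,::-1])
E
```

```text
t: 3.7
eef_pos: [0.4423, 0.1623, 0.0104]
orientation: [-2.72, 1.572, -0.001]
wrist_force: [0.6, -0.6, 0.2]
width: 0.0878
t: 4.7
eef_pos: [0.4423, 0.1623, 0.0104]
orientation: [-2.72, 1.572, -0.001]
wrist_force: [0.1, -0.6, -0.3]
width: 0.0252
shift [-0.0001  0.0009  0.0009] roll -0.05 | now [0.4423 0.1623 0.0104] az -60.05 tilt [ 1.e-03  1.e-04 -1.e+00] q [-0.2   0.66 -0.3   2.1   0.45  0.44 -1.9 ] t 4.7 w 0.0252 F [ 0.1 -0.6 -0.3]
```

View pics/w2.png

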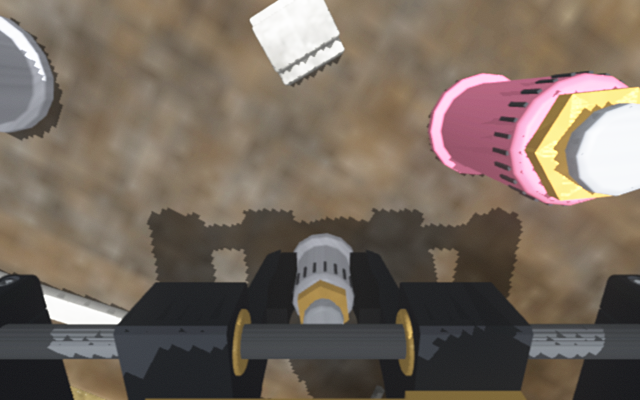

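```bash
python3 -m creep '0 0 -0.03 0; 0 0 -0.08 0; 0 0 -0.13 0; 0 0 -0.17 0; 0 0 -0.19 0; 0 0 -0.19 0'
python3 - <<'E'
from h import *
plan(.563,-.317,.2,20.5)
E
```

```text
t: 5.5
eef_pos: [0.4429, 0.1625, 0.2014]
orientation: [-2.718, 1.571, -0.005]
wrist_force: [-0.9, -0.1, -1.4]
width: 0.0253
shift [0.4754 0.1352 0.0016] roll -80.57 | now [0.4429 0.1625 0.2014] az -60.07 tilt [ 3.8e-03  6.0e-04 -1.0e+00] q [-0.02  0.33 -0.5   2.01  0.21  0.85 -1.69] t 5.5 w 0.0253 F [-0.9 -0.1 -1.4]
```

```bash
python3 -m creep '0.03 0.009 0 -5; 0.075 0.021 0 -12; 0.12 0.034 0 -20; 0.165 0.047 0 -28; 0.21 0.06 0 -36; 0.255 0.073 0 -44; 0.3 0.085 0 -52; 0.345 0.098 0 -60; 0.39 0.111 0 -68; 0.43 0.122 0 -75; 0.46 0.131 0 -79; 0.475 0.135 0 -80.5; 0.475 0.135 0 -80.5; 0.475 0.135 0 -80.5'
python3 - <<'E'
from h import *
np.set_printoptions(precision=4,suppress=True)
plan(.563,-.317,.2,20.5)
f=arm.grab_frame("wrist");cv2.imwrite("pics/w3.png",f["frame"][:,:,::-1])
h=hsv(f); g=(abs(h[...,0]-78)<15)&(h[...,1]>120)&(h[...,2]>40)
for a,c,b in blobs(g,80): print('disc',a,c,b,ray(f,*c,.016))
T=arm.grab_frame("top")
h=hsv(T); g=(abs(h[...,0]-78)<15)&(h[...,1]>120)&(h[...,2]>40)
for a,c,b in blobs(g,80): print('disc',a,c,b,ray(T,*c,.016))
E
```

```text
t: 7.25
eef_pos: [0.5625, -0.315, 0.2004]
orientation: [-3.09, -0.558, -0.004]
wrist_force: [0.1, -0.4, -0.7]
width: 0.0256
shift [-0.0003  0.0021  0.0004] roll -0.02 | now [ 0.5625 -0.315   0.2004] az 20.48 tilt [ 0.0023  0.0022 -1.    ] q [ 0.84  0.64 -0.6   1.56  0.39  1.06  0.5 ] t 7.25 w 0.0256 F [ 0.1 -0.4 -0.7]
disc 230 [417.1478 202.3826] [409 194  17  18] [ 0.5631 -0.316   0.016 ]
disc 237 [394.7468 210.3882] [386 202  18  18] [ 0.5355 -0.2437  0.016 ]
disc 237 [373.     217.8186] [365 209  17  18] [ 0.5099 -0.1738  0.016 ]
disc 244 [350.5902 225.6475] [342 217  18  18] [ 0.4831 -0.102   0.016 ]
```

View pics/w3.png

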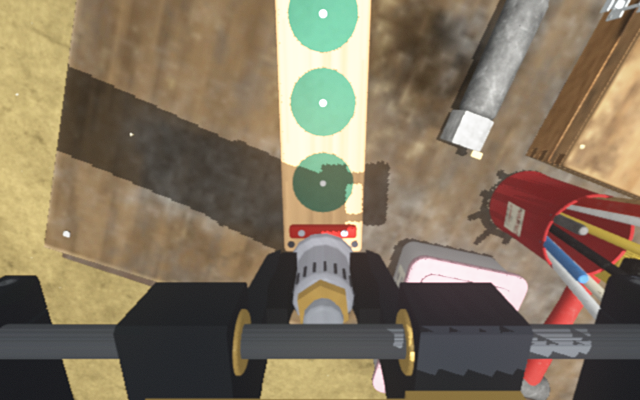

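```bash
cat >> h.py <<'E'
def dot(f,u,v,r=6):
    u,v=int(u),int(v);w=f["frame"][max(v-r,0):v+r+1,u-r:u+r+1,0].astype(float)
    w=np.clip(w-np.median(w)-25,0,None); ys,xs=np.mgrid[:w.shape[0],:w.shape[1]]
    return np.array([(w*xs).sum()/w.sum()+u-r,(w*ys).sum()/w.sum()+max(v-r,0)])
E
python3 - <<'E'
from h import *
f=arm.grab_frame("wrist")
for u,v in((322,184),(322,103),(322,14)):
    p=dot(f,u,v); print(p,ray(f,*p,.016))
T=arm.grab_frame("top")
for u,v in((417,202),(395,210),(373,218),(350,225)):
    p=dot(T,u,v,3); print(p,ray(T,*p,.016))
E
```

```text
[322.23296214 182.38218263] [ 0.56424686 -0.31650946  0.016     ]
[322.2535014  102.22268908] [ 0.5370731  -0.24354917  0.016     ]
[322.30953231  12.95073188] [ 0.51097887 -0.17340404  0.016     ]
[417.49489796 202.61734694] [ 0.5623245 -0.3170893  0.016    ]
[394.87549407 210.32608696] [ 0.53569911 -0.24410985  0.016     ]
[373.27258065 218.0016129 ] [ 0.50935691 -0.17468212  0.016     ]
[350.5888651  225.76873662] [ 0.48274044 -0.10204434  0.016     ]
```

```bash
python3 - <<'E'
from h import *
plan(.5637,-.3168,.0268,20.5)
E
```

```text
shift [-0.0004  0.0013  0.1748] roll -0.0 | now [ 0.563  -0.3156  0.2016] az 20.5 tilt [ 3.7e-03  7.0e-04 -1.0e+00] q [ 0.84  0.64 -0.6   1.56  0.39  1.06  0.5 ] t 7.45 w 0.0256 F [ 0.2  0.7 -1.2]
```

```bash
python3 -m creep '0 0.001 0.05 0; 0 0.001 0.1 0; 0 0.001 0.14 0; 0 0.001 0.16 0; 0 0.001 0.168 0; 0 0.001 0.168 0; 0 0.001 0.168 0'
python3 - <<'E'
from h import *
plan(.5637,-.3168,.0268,20.5)
E
```

```text
t: 8.32
eef_pos: [0.565, -0.3168, 0.0351]
orientation: [3.09, 0.558, 0.009]
wrist_force: [-0.3, -0.2, -1.2]
width: 0.0255
shift [-0.0012 -0.0005  0.0083] roll -0.01 | now [ 0.565  -0.3168  0.0351] az 20.49 tilt [ 5.9e-03 -4.0e-04 -1.0e+00] q [ 0.78  0.85 -0.5   1.63  0.53  0.79  0.41] t 8.32 w 0.0255 F [-0.3 -0.2 -1.2]
```

```bash
python3 -m creep '-0.001 -0.0005 0.004 0; -0.001 -0.0005 0.0075 0; -0.001 -0.0005 0.0085 0; -0.001 -0.0005 0.0085 0'
```

```text
t: 8.82
eef_pos: [0.5639, -0.3167, 0.0266]
orientation: [3.09, 0.558, 0.009]
wrist_force: [1.1, 0.2, -1.3]
width: 0.0252
```

```bash
python3 -m creep '0 0 0.0007 0; 0 0 0.0007 0'; python3 -m creep '0 0 0 0; 0 0 0 0; 0 0 0 0; 0 0 0 0; 0 0 -0.005 0; 0 0 -0.04 0; 0 0 -0.09 0; 0 0 -0.14 0; 0 0 -0.18 0; 0 0 -0.19 0; 0 0 -0.19 0' 0.088
python3 - <<'E'
from h import *
plan(.6335,.1385,.22,-75)
for n in("wrist","top"):
  f=arm.grab_frame(n);cv2.imwrite(f"pics/{n}4.png",f["frame"][:,:,::-1])
E
```

```text
t: 9.07
eef_pos: [0.5641, -0.3168, 0.0264]
orientation: [3.09, 0.558, 0.009]
wrist_force: [-2.9, 0.6, 5.7]
width: 0.0253
t: 10.45
eef_pos: [0.5628, -0.3167, 0.2164]
orientation: [3.09, 0.558, 0.009]
wrist_force: [0.3, -0.3, -0.6]
width: 0.0881
shift [ 0.2255 -0.4017 -0.0037] roll 95.48 | now [ 0.5628 -0.3167  0.2164] az 20.48 tilt [ 0.0061 -0.001  -1.    ] q [ 0.85  0.63 -0.61  1.55  0.39  1.08  0.51] t 10.45 w 0.0881 F [ 0.3 -0.3 -0.6]
```

View pics/wrist4.png

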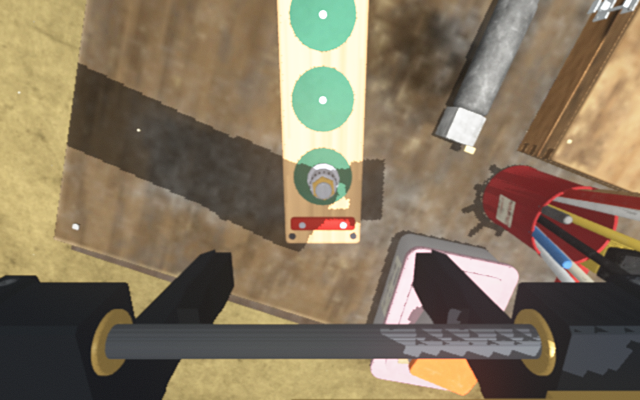

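```bash
python3 - <<'E'
from h import *
a=cv2.imread("pics/wrist4.png"); cv2.imwrite("pics/w4z.png",cv2.resize(a[140:215,285:360],None,fx=8,fy=8,interpolation=cv2.INTER_NEAREST))
E
```

```text
(no output)
```

View pics/w4z.png

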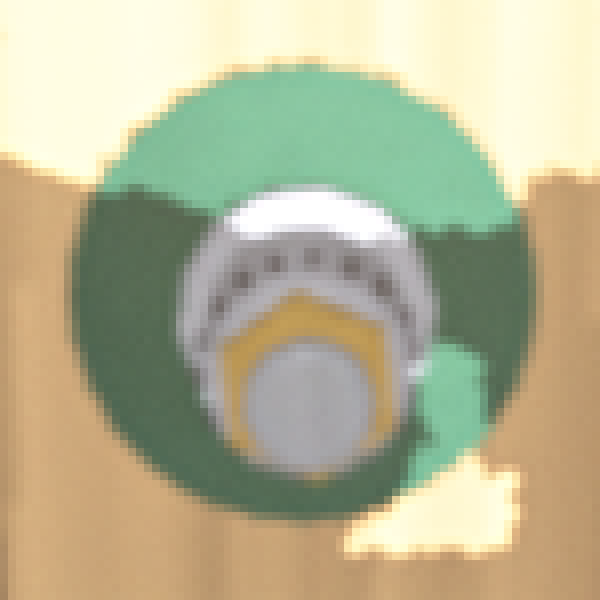

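```bash
python3 - <<'E'
from h import *
f=arm.grab_frame("wrist")
print(ray(f,323.5,190.5,.066),ray(f,322.4,175.9,.016))
for u,v in((322,100),(322,14)):
    p=dot(f,u,v); print(p,ray(f,*p,.016))
E
```

```text
[ 0.56396659 -0.31630151  0.066     ] [ 0.56232369 -0.31451037  0.016     ]
[323.51891892 100.7713964 ] [ 0.53704697 -0.24348263  0.016     ]
[323.61373391  15.03648069] [ 0.51095328 -0.17338156  0.016     ]
```

```bash
python3 -m creep '0.02 -0.03 0 9; 0.04 -0.07 0 19; 0.06 -0.11 0 29; 0.08 -0.15 0 39; 0.105 -0.19 0 49; 0.13 -0.23 0 59; 0.15 -0.27 0 69; 0.17 -0.31 0 79; 0.195 -0.35 0 88; 0.215 -0.385 0 95.5; 0.2255 -0.402 -0.004 95.5; 0.2255 -0.402 -0.004 95.5; 0.2255 -0.402 -0.004 95.5'
python3 - <<'E'
from h import *
plan(.6335,.1385,.22,-75)
f=arm.grab_frame("wrist");cv2.imwrite("pics/w5.png",f["frame"][:,:,::-1]); p=proj(f,(.6335,.1385,.065)); print(p)
u,v=p.astype(int); a=cv2.imread("pics/w5.png"); c=a[v-45:v+30,u-40:u+40]; print(u-40,v-45); cv2.imwrite("pics/w5z.png",cv2.resize(c,None,fx=7,fy=7,interpolation=cv2.INTER_NEAREST))
E
```

```text
t: 12.22
eef_pos: [0.6325, 0.1364, 0.2186]
orientation: [-2.491, 1.914, -0.004]
wrist_force: [0.1, 0.7, 0.1]
width: 0.0882
shift [-0.0017 -0.0015 -0.0014] roll -0.08 | now [0.6325 0.1364 0.2186] az -75.08 tilt [ 0.0026 -0.001  -1.    ] q [-0.07  0.57 -0.3   1.55  0.19  1.05 -1.74] t 12.22 w 0.0882 F [0.1 0.7 0.1]
[321.36671813 187.87603892]
281 142
```

View pics/w5.png

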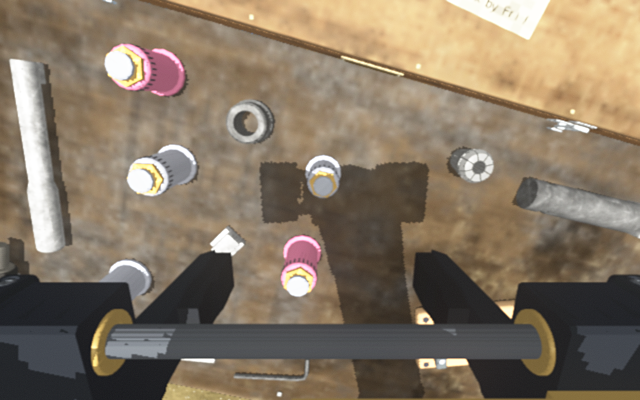

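View pics/w5z.png

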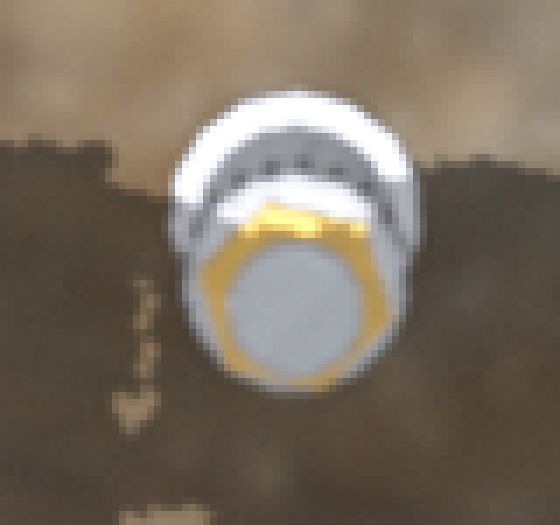

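```bash
python3 - <<'E'
from h import *
f=arm.grab_frame("wrist")
w=ray(f,322.5,185.6,.065); print(w, ray(f,146,178.5,.08))
plan(w[0],w[1],.0213,-75)
E
```

```text
[0.63589472 0.13791012 0.065     ] [0.60648489 0.28893579 0.08      ]
shift [-0.0008 -0.0031  0.1976] roll -0.14 | now [0.6326 0.1365 0.2188] az -75.14 tilt [ 2.9e-03 -6.0e-04 -1.0e+00] q [-0.07  0.57 -0.3   1.55  0.19  1.05 -1.74] t 12.32 w 0.0879 F [ 0.2  0.4 -0.1]
```

```bash
python3 -m creep '0 -0.003 0.05 0; -0.0008 -0.003 0.1 0; -0.0008 -0.003 0.14 0; -0.0008 -0.003 0.17 0; -0.0008 -0.003 0.19 0; -0.0008 -0.003 0.1975 0; -0.0008 -0.003 0.1975 0; -0.0008 -0.003 0.1975 0'
python3 -m creep '0 0 0 0; 0 0 0 0; 0 0 0 0; 0 0 0 0; 0 0 0 0;0 0 0 0; 0 0 0 0; 0 0 0 0' 0.02 20
python3 - <<'E'
from h import *
plan(.635,.138,.0213,-75)
f=arm.grab_frame("wrist");cv2.imwrite("pics/w6.png",f["frame"][:,:,::-1])
E
```

```text
t: 13.32
eef_pos: [0.6368, 0.1381, 0.0226]
orientation: [-2.488, 1.914, -0.006]
wrist_force: [1.2, 0.5, 0.6]
width: 0.0879
t: 14.32
eef_pos: [0.6367, 0.138, 0.0225]
orientation: [-2.488, 1.914, -0.006]
wrist_force: [0.8, 0.8, -0.2]
width: 0.0303
shift [-0.0004  0.0017  0.0012] roll -0.14 | now [0.6367 0.138  0.0225] az -75.14 tilt [ 4.8e-03 -1.0e-04 -1.0e+00] q [-0.12  0.83 -0.24  1.63  0.28  0.71 -1.81] t 14.32 w 0.0303 F [ 0.8  0.8 -0.2]
```

View pics/w6.png

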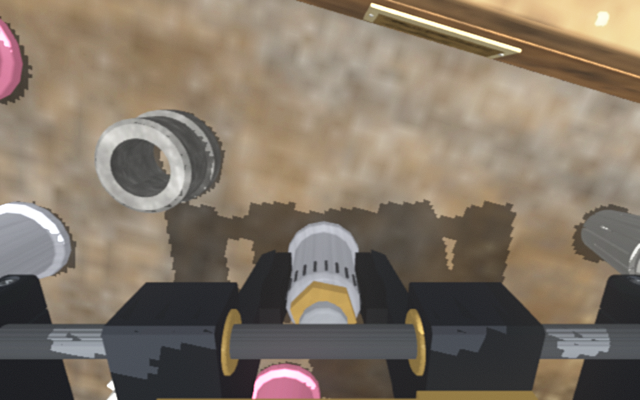

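```bash
python3 -m creep '0 0 -0.03 0; 0 0 -0.08 0; 0 0 -0.13 0; 0 0 -0.165 0; 0 0 -0.18 0; 0 0 -0.18 0'
python3 - <<'E'
from h import *
plan(.5366,-.2425,.2,20.5)
E
```

```text
t: 15.12
eef_pos: [0.636, 0.1381, 0.2026]
orientation: [-2.487, 1.914, -0.007]
wrist_force: [-1.0, 0.4, -2.3]
width: 0.0305
shift [0.3424 0.1936 0.0021] roll -95.64 | now [0.636  0.1381 0.2026] az -75.14 tilt [ 5.3e-03 -1.0e-04 -1.0e+00] q [-0.08  0.59 -0.3   1.56  0.2   1.02 -1.75] t 15.12 w 0.0305 F [-1.   0.4 -2.3]
```

```bash
python3 -m creep '0.02 0.011 0 -6; 0.052 0.03 0 -15; 0.085 0.048 0 -24; 0.117 0.066 0 -33; 0.15 0.085 0 -42; 0.182 0.103 0 -51; 0.215 0.121 0 -60; 0.247 0.14 0 -69; 0.28 0.158 0 -78; 0.31 0.175 0 -86; 0.33 0.187 0 -92; 0.3424 0.1936 0 -95.6; 0.3424 0.1936 0 -95.6; 0.3424 0.1936 0 -95.6'
python3 - <<'E'
from h import *
plan(.5366,-.2425,.0495,20.5)
f=arm.grab_frame("wrist");cv2.imwrite("pics/w7.png",f["frame"][:,:,::-1])
E
```

```text
t: 16.88
eef_pos: [0.5364, -0.2412, 0.201]
orientation: [-3.091, -0.557, -0.007]
wrist_force: [0.3, 0.9, -0.1]
width: 0.0305
shift [-0.0009  0.0013  0.1515] roll -0.06 | now [ 0.5364 -0.2412  0.201 ] az 20.44 tilt [ 0.0041  0.0016 -1.    ] q [ 0.81  0.56 -0.64  1.72  0.38  0.99  0.39] t 16.88 w 0.0305 F [ 0.3  0.9 -0.1]
```

View pics/w7.png

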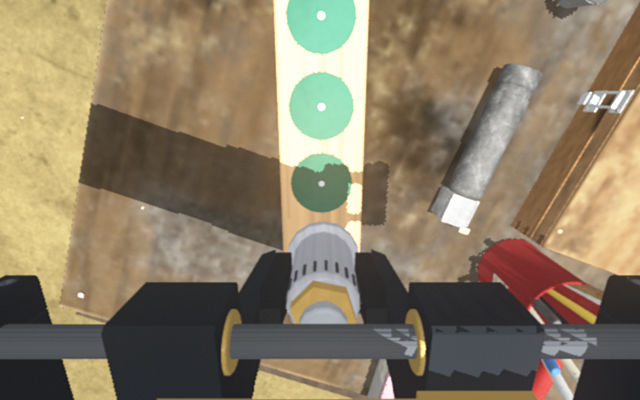

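```bash
python3 - <<'E'
from h import *
f=arm.grab_frame("wrist")
for u,v in((321,184),(321,107),(321,16)):
    p=dot(f,u,v,3); print(p,ray(f,*p,.016))
plan(.5366,-.2425,.0495,20.5)
E
```

```text
[320.55172414 183.22988506] [ 0.53699118 -0.24404498  0.016     ]
[nan nan] [nan nan nan]
[nan nan] [nan nan nan]
shift [-0.0014  0.001   0.1521] roll 0.01 | now [ 0.5368 -0.2412  0.2016] az 20.51 tilt [ 4.9e-03  8.0e-04 -1.0e+00] q [ 0.81  0.56 -0.64  1.72  0.38  0.99  0.39] t 16.98 w 0.0303 F [-0.1  0.3 -2.2]h.py:21: RuntimeWarning: invalid value encountered in scalar divide
  return np.array([(w*xs).sum()/w.sum()+u-r,(w*ys).sum()/w.sum()+max(v-r,0)])
```

```bash
python3 -m creep '-0.001 0.001 0.05 0; -0.001 0.001 0.09 0; -0.001 0.001 0.12 0; -0.001 0.001 0.138 0; -0.001 0.001 0.144 0; -0.001 0.001 0.144 0; -0.001 0.001 0.144 0'
python3 - <<'E'
from h import *
plan(.5366,-.2427,.0387,20.5)
E
```

```text
t: 17.85
eef_pos: [0.5377, -0.2426, 0.0588]
orientation: [3.09, 0.559, 0.01]
wrist_force: [-0.1, 0.7, -1.1]
width: 0.0305
shift [-0.0012 -0.0004  0.0201] roll -0.0 | now [ 0.5377 -0.2426  0.0588] az 20.5 tilt [ 0.0067 -0.     -1.    ] q [ 0.74  0.75 -0.53  1.79  0.53  0.75  0.28] t 17.85 w 0.0305 F [-0.1  0.7 -1.1]
```

```bash
python3 -m creep '-0.001 -0.0005 0.008 0; -0.001 -0.0005 0.015 0; -0.001 -0.0005 0.0195 0; -0.001 -0.0005 0.0208 0; -0.001 -0.0005 0.0208 0'
```

```text
t: 18.48
eef_pos: [0.5366, -0.2426, 0.0385]
orientation: [3.09, 0.559, 0.009]
wrist_force: [-3.0, 0.5, 5.4]
width: 0.0304
```

Contact felt; release and retreat.

```bash
python3 -m creep '0 0 0 0; 0 0 0 0; 0 0 0 0; 0 0 0 0; 0 0 -0.005 0; 0 0 -0.04 0; 0 0 -0.09 0; 0 0 -0.14 0; 0 0 -0.17 0; 0 0 -0.18 0; 0 0 -0.18 0' 0.088
python3 - <<'E'
from h import *
plan(.602,.294,.25,-75)
f=arm.grab_frame("wrist");a=f["frame"][:,:,::-1];cv2.imwrite("pics/w8.png",a)
cv2.imwrite("pics/w8z.png",cv2.resize(a[130:290,270:380],None,fx=5,fy=5,interpolation=cv2.INTER_NEAREST)[:600])
E
```

```text
t: 19.85
eef_pos: [0.5354, -0.2426, 0.2183]
orientation: [3.09, 0.558, 0.009]
wrist_force: [-0.3, 0.3, -0.4]
width: 0.0883
shift [ 0.2503 -0.4793 -0.0317] roll 95.48 | now [ 0.5354 -0.2426  0.2183] az 20.48 tilt [ 6.e-03 -7.e-04 -1.e+00] q [ 0.83  0.54 -0.65  1.7   0.37  1.02  0.4 ] t 19.85 w 0.0883 F [-0.3  0.3 -0.4]
```

View pics/w8z.png

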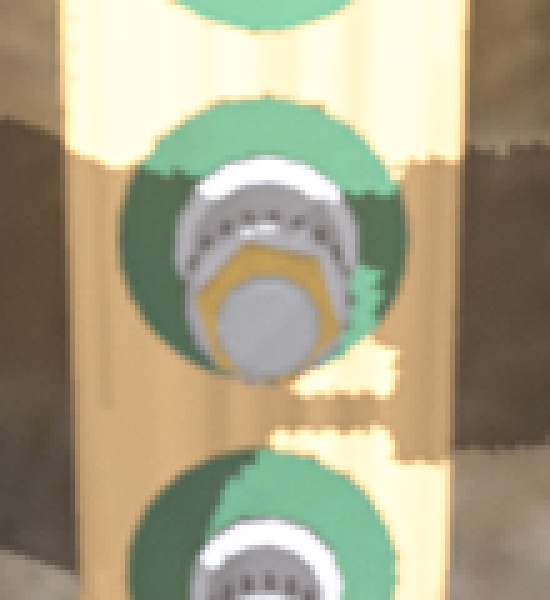

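```bash
python3 -m creep '0.02 -0.035 -0.01 8; 0.04 -0.075 -0.02 17; 0.06 -0.115 -0.032 26; 0.08 -0.155 -0.032 35; 0.1 -0.195 -0.032 44; 0.122 -0.235 -0.032 53; 0.143 -0.275 -0.032 62; 0.164 -0.315 -0.032 70; 0.185 -0.355 -0.032 78; 0.206 -0.395 -0.032 85; 0.227 -0.435 -0.032 92; 0.242 -0.465 -0.032 95.5; 0.2503 -0.4793 -0.032 95.5; 0.2503 -0.4793 -0.032 95.5; 0.2503 -0.4793 -0.032 95.5'
python3 - <<'E'
from h import *
plan(.602,.294,.25,-75)
f=arm.grab_frame("wrist");cv2.imwrite("pics/w9.png",f["frame"][:,:,::-1]); p=proj(f,(.602,.294,.08)); print(p)
u,v=p.astype(int); a=cv2.imread("pics/w9.png"); c=a[v-45:v+30,u-40:u+40]; print(u-40,v-45); cv2.imwrite("pics/w9z.png",cv2.resize(c,None,fx=7,fy=7,interpolation=cv2.INTER_NEAREST))
E
```

```text
t: 21.78
eef_pos: [0.6019, 0.2919, 0.2491]
orientation: [-2.49, 1.914, -0.007]
wrist_force: [-0.6, -0.4, 0.6]
width: 0.0879
shift [-0.002  -0.0006 -0.0009] roll -0.1 | now [0.6019 0.2919 0.2491] az -75.1 tilt [ 0.0041 -0.0018 -1.    ] q [-0.26  0.59 -0.39  1.46  0.24  1.14 -2.01] t 21.77 w 0.0879 F [-0.6 -0.4  0.6]
[320.95674553 184.88702777]
280 139
```

View pics/w9.png

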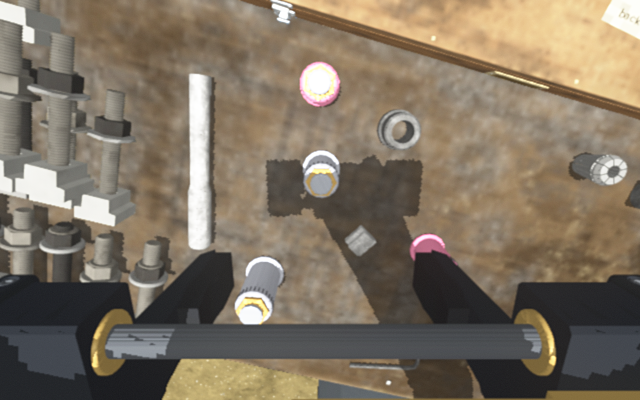

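View pics/w9z.png

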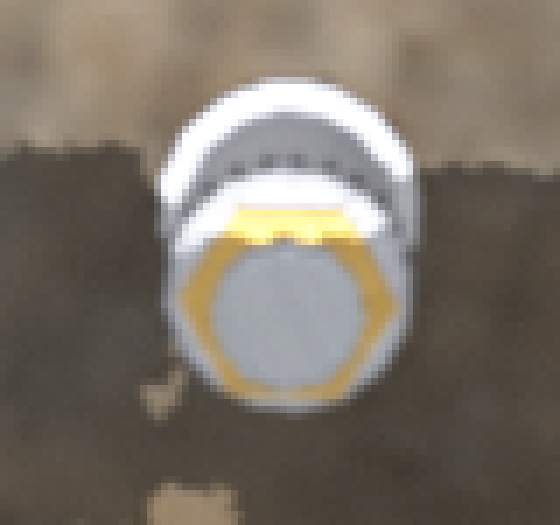

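```bash
python3 - <<'E'
from h import *
f=arm.grab_frame("wrist")
w=ray(f,320.8,183.4,.08); print(w)
plan(w[0],w[1],.0293,-75)
E
```

```text
[0.6034896 0.294502  0.08     ]
shift [-0.0025 -0.0012  0.2203] roll -0.13 | now [0.602  0.2921 0.2496] az -75.13 tilt [ 0.0046 -0.0012 -1.    ] q [-0.26  0.59 -0.39  1.46  0.24  1.14 -2.01] t 21.88 w 0.0879 F [-0.2 -0.  -0.1]
```

```bash
python3 -m creep '-0.002 -0.001 0.05 0; -0.0025 -0.0012 0.1 0; -0.0025 -0.0012 0.15 0; -0.0025 -0.0012 0.185 0; -0.0025 -0.0012 0.21 0; -0.0025 -0.0012 0.22 0; -0.0025 -0.0012 0.22 0; -0.0025 -0.0012 0.22 0'
python3 -m creep '0 0 0 0; 0 0 0 0; 0 0 0 0; 0 0 0 0; 0 0 0 0;0 0 0 0; 0 0 0 0; 0 0 0 0' 0.025 25
python3 - <<'E'
from h import *
plan(.6035,.2945,.0293,-75)
E
python3 -m creep '0 0 -0.03 0; 0 0 -0.08 0; 0 0 -0.13 0; 0 0 -0.165 0; 0 0 -0.18 0; 0 0 -0.18 0'
python3 - <<'E'
from h import *
plan(.511,-.1735,.21,20.5)
f=arm.grab_frame("wrist");cv2.imwrite("pics/w10.png",f["frame"][:,:,::-1])
E
```

```text
t: 22.88
eef_pos: [0.6045, 0.2948, 0.031]
orientation: [-2.487, 1.913, -0.008]
wrist_force: [0.4, 0.6, -0.2]
width: 0.088
t: 23.88
eef_pos: [0.6045, 0.2947, 0.031]
orientation: [-2.487, 1.913, -0.008]
wrist_force: [0.9, -1.0, 0.3]
width: 0.0353
shift [-0.0001  0.001   0.0016] roll -0.15 | now [0.6045 0.2947 0.031 ] az -75.15 tilt [ 6.4e-03 -4.0e-04 -1.0e+00] q [-0.31  0.85 -0.32  1.57  0.35  0.77 -2.09] t 23.88 w 0.0353 F [ 0.9 -1.   0.3]
t: 24.62
eef_pos: [0.6032, 0.2946, 0.2106]
orientation: [-2.487, 1.914, -0.008]
wrist_force: [-0.3, 0.2, -4.6]
width: 0.0352
shift [4.289e-01 2.091e-01 2.000e-04] roll -95.65 | now [0.6032 0.2946 0.2106] az -75.15 tilt [ 6.4e-03 -5.0e-04 -1.0e+00] q [-0.27  0.63 -0.39  1.49  0.26  1.07 -2.03] t 24.62 w 0.0352 F [-0.3  0.2 -4.6]
```

View pics/w10.png

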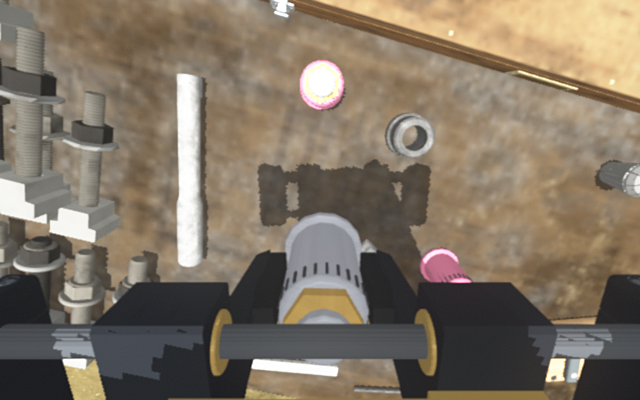

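```bash
python3 -m creep '0.02 0.01 0 -4; 0.055 0.027 0 -11; 0.09 0.044 0 -19; 0.125 0.061 0 -27; 0.16 0.078 0 -35; 0.195 0.095 0 -43; 0.23 0.112 0 -51; 0.265 0.129 0 -59; 0.3 0.146 0 -67; 0.335 0.163 0 -75; 0.37 0.18 0 -83; 0.4 0.195 0 -90; 0.418 0.203 0 -94; 0.4285 0.208 0 -95.6; 0.4285 0.208 0 -95.6; 0.4285 0.208 0 -95.6'
python3 - <<'E'
from h import *
f=arm.grab_frame("wrist");cv2.imwrite("pics/w11.png",f["frame"][:,:,::-1])
for X in((.511,-.1735,.016),(.485,-.1035,.016)):
    p=proj(f,X); print(p); 
    try: p=dot(f,*p,4); print(p,ray(f,*p,.016))
    except Exception as e: print(e)
plan(.5106,-.1725,.057,20.5)
E
```

```text
t: 26.68
eef_pos: [0.511, -0.1723, 0.2088]
orientation: [3.091, 0.558, 0.005]
wrist_force: [-0.3, 0.9, -5.0]
width: 0.0354
[321.11634428 179.70801843]
[321.04957039 180.19365499] [ 0.51111458 -0.17400844  0.016     ]
[321.06377211 104.51029115]
[nan nan] [nan nan nan]
shift [-0.0011 -0.0002  0.152 ] roll -0.0 | now [ 0.5112 -0.1722  0.209 ] az 20.5 tilt [ 3.6e-03 -5.0e-04 -1.0e+00] q [ 0.81  0.49 -0.74  1.83  0.39  0.97  0.26] t 26.73 w 0.0348 F [-0.3 -0.2 -4.4]h.py:21: RuntimeWarning: invalid value encountered in scalar divide
  return np.array([(w*xs).sum()/w.sum()+u-r,(w*ys).sum()/w.sum()+max(v-r,0)])
```

View pics/w11.png

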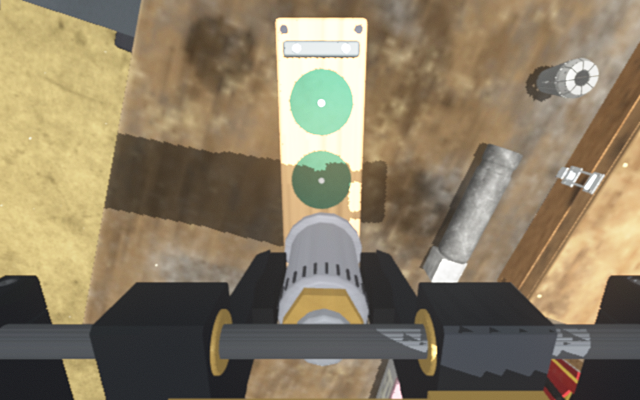

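```bash
python3 -m creep '-0.001 0 0.05 0; -0.001 0 0.09 0; -0.001 0 0.125 0; -0.001 0 0.145 0; -0.001 0 0.152 0; -0.001 0 0.152 0; -0.001 0 0.152 0'
python3 - <<'E'
from h import *
plan(.5106,-.1728,.047,20.5)
E
```

```text
t: 27.6
eef_pos: [0.5118, -0.1728, 0.0582]
orientation: [3.089, 0.558, 0.008]
wrist_force: [-0.0, 0.0, -3.8]
width: 0.0353
shift [-0.0012 -0.0005  0.0112] roll -0.01 | now [ 0.5118 -0.1728  0.0582] az 20.49 tilt [ 0.0057 -0.0012 -1.    ] q [ 0.69  0.7  -0.59  1.92  0.59  0.7   0.1 ] t 27.6 w 0.0353 F [-0.   0.  -3.8]
```

```bash
python3 -m creep '-0.001 -0.0005 0.006 0; -0.001 -0.0005 0.0105 0; -0.001 -0.0005 0.0118 0; -0.001 -0.0005 0.0118 0'
```

```text
t: 28.1
eef_pos: [0.5108, -0.1731, 0.0468]
orientation: [3.089, 0.558, 0.008]
wrist_force: [-2.2, -1.1, 2.8]
width: 0.0352
```

```bash
python3 -m creep '0 0 0 0; 0 0 0 0; 0 0 0 0; 0 0 0 0; 0 0 -0.005 0; 0 0 -0.04 0; 0 0 -0.09 0; 0 0 -0.14 0; 0 0 -0.18 0; 0 0 -0.19 0; 0 0 -0.19 0' 0.088
python3 - <<'E'
from h import *
plan(.45,.330,.26,-75)
f=arm.grab_frame("wrist");a=f["frame"][:,:,::-1];cv2.imwrite("pics/w12.png",a)
cv2.imwrite("pics/w12z.png",cv2.resize(a[80:230,270:380],None,fx=5,fy=5,interpolation=cv2.INTER_NEAREST)[:600])
p=proj(f,(.485,-.1035,.016));print(p)
E
```

```text
t: 29.48
eef_pos: [0.5097, -0.1729, 0.2369]
orientation: [3.088, 0.557, 0.009]
wrist_force: [0.4, -0.1, -0.2]
width: 0.0882
shift [ 0.12   -0.4919 -0.0248] roll 95.47 | now [ 0.5097 -0.1729  0.2369] az 20.47 tilt [ 0.006  -0.0026 -1.    ] q [ 0.83  0.45 -0.76  1.81  0.36  1.02  0.29] t 29.48 w 0.0882 F [ 0.4 -0.1 -0.2]
[322.12675873 103.17033107]
```

View pics/w12.png

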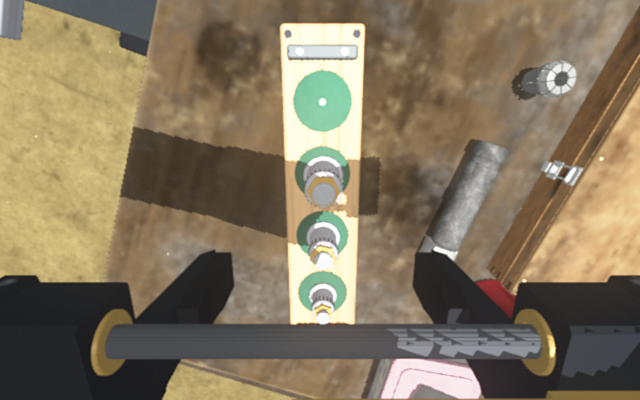

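View pics/w12z.png

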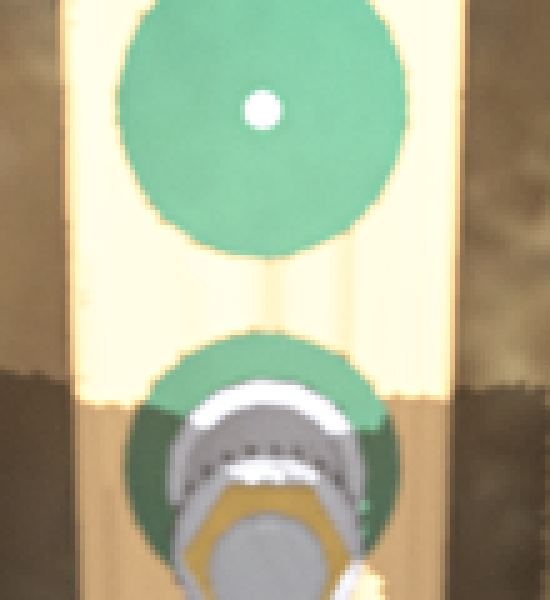

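```bash
python3 - <<'E'
from h import *
f=arm.grab_frame("wrist")
print(ray(f,321.9,101.5,.016))
E
python3 -m creep '0.01 -0.035 -0.01 8; 0.02 -0.075 -0.02 17; 0.03 -0.115 -0.025 26; 0.04 -0.155 -0.025 35; 0.05 -0.195 -0.025 44; 0.06 -0.235 -0.025 53; 0.07 -0.275 -0.025 62; 0.08 -0.32 -0.025 70; 0.09 -0.365 -0.025 78; 0.1 -0.41 -0.025 85; 0.11 -0.45 -0.025 92; 0.117 -0.478 -0.025 95.5; 0.12 -0.4919 -0.025 95.5; 0.12 -0.4919 -0.025 95.5; 0.12 -0.4919 -0.025 95.5'
python3 - <<'E'
from h import *
plan(.45,.330,.26,-75)
f=arm.grab_frame("wrist");cv2.imwrite("pics/w13.png",f["frame"][:,:,::-1]); p=proj(f,(.45,.330,.095)); print(p)
u,v=p.astype(int); a=cv2.imread("pics/w13.png"); c=a[v-45:v+30,u-40:u+40]; print(u-40,v-45); cv2.imwrite("pics/w13z.png",cv2.resize(c,None,fx=7,fy=7,interpolation=cv2.INTER_NEAREST))
E
```

```text
[ 0.48325883 -0.10175144  0.016     ]
t: 31.45
eef_pos: [0.4496, 0.3285, 0.2591]
orientation: [2.491, -1.914, 0.006]
wrist_force: [-0.8, -0.1, 0.7]
width: 0.0883
shift [-0.0013 -0.0008 -0.0009] roll -0.08 | now [0.4496 0.3285 0.2591] az -75.08 tilt [ 0.003  -0.0028 -1.    ] q [-0.24  0.42 -0.61  1.74  0.28  1.06 -2.26] t 31.45 w 0.0883 F [-0.8 -0.1  0.7]
[321.50752268 185.82940584]
281 140
```

View pics/w13.png

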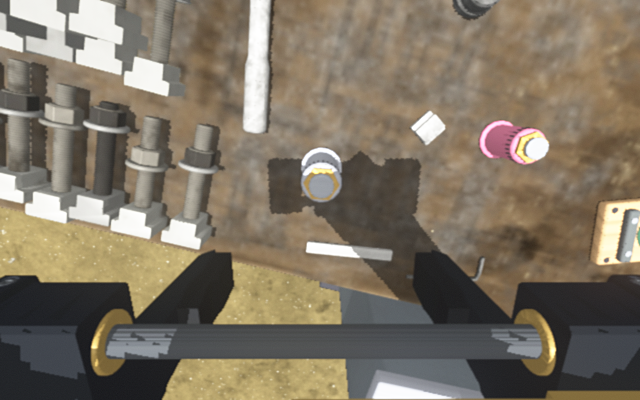

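View pics/w13z.png

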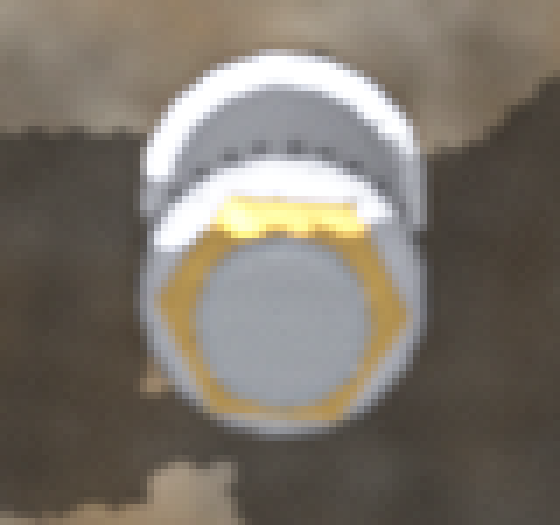

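```bash
python3 - <<'E'
from h import *
f=arm.grab_frame("wrist")
w=ray(f,321.1,185.4,.095); print(w)
plan(w[0],w[1],.0413,-75)
E
```

```text
[0.45042659 0.33049263 0.095     ]
shift [-0.0023 -0.0006  0.2181] roll -0.12 | now [0.4497 0.3287 0.2594] az -75.12 tilt [ 0.0035 -0.0023 -1.    ] q [-0.24  0.42 -0.61  1.74  0.28  1.06 -2.26] t 31.55 w 0.0882 F [-0.1  0.1 -0.3]
```

```bash
python3 -m creep '-0.002 -0.0006 0.05 0; -0.0023 -0.0006 0.1 0; -0.0023 -0.0006 0.15 0; -0.0023 -0.0006 0.185 0; -0.0023 -0.0006 0.21 0; -0.0023 -0.0006 0.218 0; -0.0023 -0.0006 0.218 0; -0.0023 -0.0006 0.218 0'
python3 -m creep '0 0 0 0; 0 0 0 0; 0 0 0 0; 0 0 0 0; 0 0 0 0;0 0 0 0; 0 0 0 0; 0 0 0 0' 0.03 30
python3 - <<'E'
from h import *
plan(.4504,.3305,.0413,-75)
E
python3 -m creep '0 0 -0.03 0; 0 0 -0.08 0; 0 0 -0.13 0; 0 0 -0.165 0; 0 0 -0.18 0; 0 0 -0.18 0'
python3 - <<'E'
from h import *
plan(.4835,-.1018,.22,20.5)
f=arm.grab_frame("wrist");cv2.imwrite("pics/w14.png",f["frame"][:,:,::-1])
E
```

```text
t: 32.55
eef_pos: [0.4513, 0.3309, 0.0426]
orientation: [-2.488, 1.914, -0.007]
wrist_force: [-0.3, -0.5, -0.4]
width: 0.0878
t: 33.55
eef_pos: [0.4513, 0.3307, 0.0425]
orientation: [-2.488, 1.915, -0.008]
wrist_force: [-0.1, -0.9, 0.9]
width: 0.0404
shift [-0.0001  0.001   0.0012] roll -0.15 | now [0.4513 0.3307 0.0425] az -75.15 tilt [ 0.0051 -0.0015 -1.    ] q [-0.37  0.72 -0.46  1.87  0.5   0.66 -2.45] t 33.55 w 0.0404 F [-0.1 -0.9  0.9]
t: 34.3
eef_pos: [0.4503, 0.3308, 0.2221]
orientation: [-2.488, 1.915, -0.008]
wrist_force: [0.4, 0.7, -5.2]
width: 0.0405
shift [0.4267 0.0788 0.003 ] roll -95.65 | now [0.4503 0.3308 0.2221] az -75.15 tilt [ 0.005  -0.0017 -1.    ] q [-0.26  0.47 -0.6   1.78  0.32  0.99 -2.3 ] t 34.3 w 0.0405 F [ 0.4  0.7 -5.2]
```

View pics/w14.png

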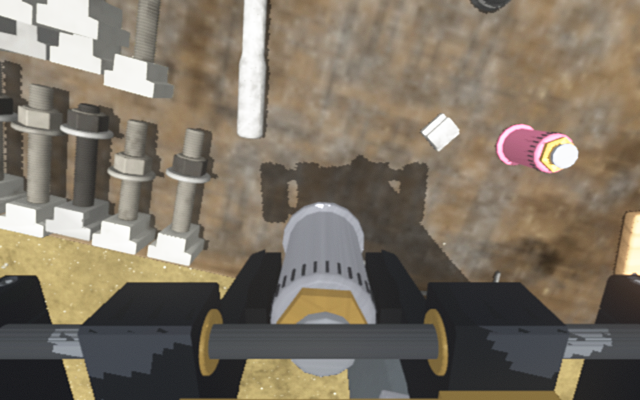

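```bash
python3 -m creep '0.02 0.004 0 -4; 0.055 0.01 0 -11; 0.09 0.017 0 -19; 0.125 0.023 0 -27; 0.16 0.03 0 -35; 0.195 0.036 0 -43; 0.23 0.042 0 -51; 0.265 0.049 0 -59; 0.3 0.055 0 -67; 0.335 0.062 0 -75; 0.37 0.068 0 -83; 0.4 0.074 0 -90; 0.417 0.077 0 -94; 0.426 0.078 0 -95.6; 0.426 0.078 0 -95.6; 0.426 0.078 0 -95.6'
python3 - <<'E'
from h import *
f=arm.grab_frame("wrist");a=f["frame"][:,:,::-1];cv2.imwrite("pics/w15.png",a)
X=(.4834,-.102,.016); p=proj(f,X); print(p); p=dot(f,*p,4); print(p,ray(f,*p,.016))
plan(.4832,-.1010,.0685,20.5)
E
```

```text
t: 36.35
eef_pos: [0.483, -0.1007, 0.2216]
orientation: [3.09, 0.558, 0.002]
wrist_force: [-0.5, -0.3, -5.6]
width: 0.0406
[321.8326094  176.89905665]
[322.57159624 177.41373239] [ 0.48434046 -0.10225312  0.016     ]
shift [-3.000e-04 -1.000e-04  1.533e-01] roll -0.01 | now [ 0.4831 -0.1007  0.2218] az 20.49 tilt [ 0.0023 -0.0022 -1.    ] q [ 0.83  0.43 -0.89  1.92  0.41  0.97  0.1 ] t 36.4 w 0.0403 F [ 0.9  0.2 -6. ]
```

View pics/w15.png

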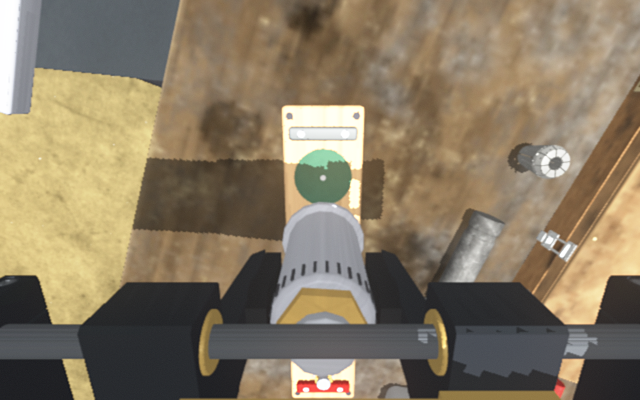

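Dot of disc A at (322.6,177.4), where predicted. Lower.

```bash
python3 -m creep '0 0 0.05 0; 0 0 0.09 0; 0 0 0.125 0; 0 0 0.145 0; 0 0 0.153 0; 0 0 0.153 0; 0 0 0.153 0'
python3 - <<'E'
from h import *
plan(.4834,-.1012,.0585,20.5)
E
```

```text
t: 37.28
eef_pos: [0.4845, -0.1011, 0.0699]
orientation: [3.088, 0.558, 0.006]
wrist_force: [0.9, -1.0, -5.7]
width: 0.0406
shift [-0.0011 -0.0003  0.0114] roll -0.02 | now [ 0.4845 -0.1011  0.0699] az 20.48 tilt [ 0.0044 -0.0026 -1.    ] q [ 0.66  0.66 -0.7   2.02  0.67  0.7  -0.11] t 37.27 w 0.0406 F [ 0.9 -1.  -5.7]
```

```bash
python3 -m creep '-0.001 0 0.006 0; -0.001 0 0.0105 0; -0.001 0 0.0118 0; -0.001 0 0.0118 0'
```

```text
t: 37.78
eef_pos: [0.4837, -0.1019, 0.0585]
orientation: [3.087, 0.557, 0.006]
wrist_force: [-2.0, -2.3, 2.1]
width: 0.0403
```

```bash
python3 -m creep '0 0 0 0; 0 0 0 0; 0 0 0 0; 0 0 0 0; 0 0 -0.005 0; 0 0 -0.04 0; 0 0 -0.09 0; 0 0 -0.14 0; 0 0 -0.18 0; 0 0 -0.2 0; 0 0 -0.2 0' 0.088
python3 - <<'E'
from h import *
plan(.57,-.317,.25,20.5)
f=arm.grab_frame("wrist");a=f["frame"][:,:,::-1];cv2.imwrite("pics/w16.png",a)
cv2.imwrite("pics/w16z.png",cv2.resize(a[130:250,270:380],None,fx=5,fy=5,interpolation=cv2.INTER_NEAREST)[:600])
b=arm.grab_frame("scene")["frame"][:,:,::-1]
cv2.imwrite("pics/s16z.png",cv2.resize(b[120:230,310:420],None,fx=5,fy=5,interpolation=cv2.INTER_CUBIC))
E
```

```text
t: 39.15
eef_pos: [0.4836, -0.1013, 0.2598]
orientation: [3.086, 0.557, 0.01]
wrist_force: [0.5, 0.5, -0.4]
width: 0.0878
shift [0.0055 0.2322 0.0115] roll -0.05 | now [ 0.4836 -0.1013  0.2598] az 20.45 tilt [ 0.0072 -0.0049 -1.    ] q [ 0.87  0.38 -0.93  1.89  0.36  1.04  0.15] t 39.15 w 0.0878 F [ 0.5  0.5 -0.4]
```

View pics/w16z.png

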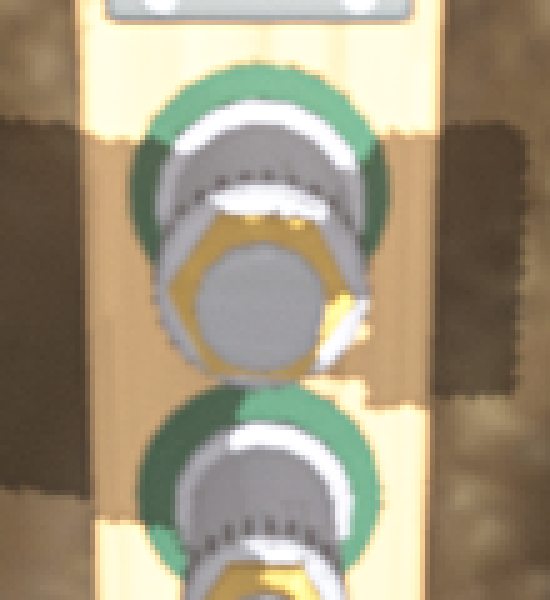

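View pics/s16z.png

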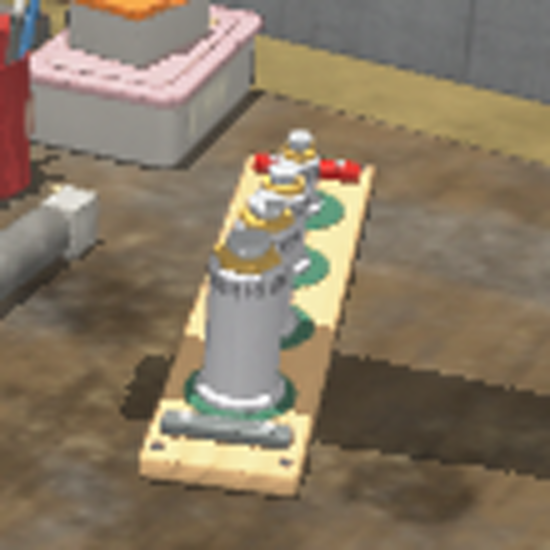

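```bash
python3 -m creep '0 0.03 0 0; 0 0.08 0 0; 0 0.13 0 0; 0 0.18 0 0; 0.005 0.22 0 0; 0.0055 0.232 0 0; 0.0055 0.232 0 0; 0.0055 0.232 0 0'
python3 - <<'E'
from h import *
f=arm.grab_frame("wrist");a=f["frame"][:,:,::-1];cv2.imwrite("pics/w17.png",a)
p=proj(f,(.5635,-.316,.016)); print(p); u,v=p.astype(int); print(u-40,v-40)
cv2.imwrite("pics/w17z.png",cv2.resize(a[v-40:v+40,u-40:u+40],None,fx=7,fy=7,interpolation=cv2.INTER_NEAREST))
E
```

```text
t: 40.25
eef_pos: [0.5683, -0.3147, 0.2586]
orientation: [3.088, 0.561, 0.003]
wrist_force: [1.1, -0.1, 0.5]
width: 0.0881
[317.61256848 168.01336579]
277 128
```

View pics/w17.png

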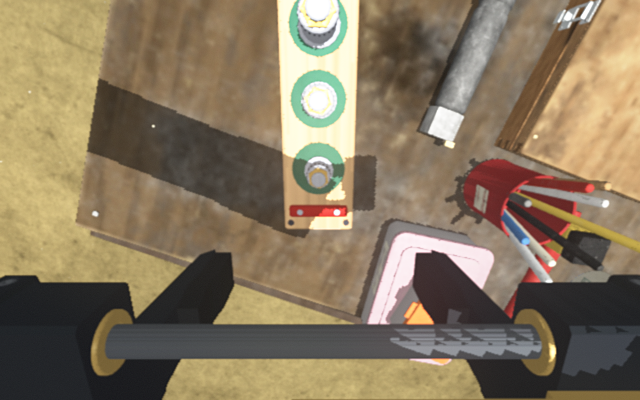

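View pics/w17z.png

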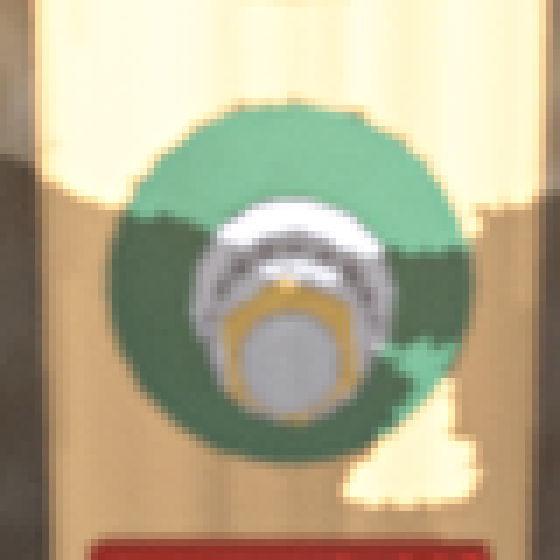

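```bash
python3 -m creep '0 0 0 0; 0 0 0 0; 0 0 0 0; 0 0 0 0'; python3 - <<'E'
from station import arm
arm.hand_in(); print(arm.state()["t"])
E
```

```text
t: 40.8
eef_pos: [0.5684, -0.3149, 0.259]
orientation: [3.087, 0.561, 0.004]
wrist_force: [-0.4, -0.2, 0.2]
width: 0.0882
the job is handed in; nothing more can be done
the job is handed in; nothing more can be done
```

I put the four screw jacks on the green discs in height order and handed the job in at about 41 s. The 50 mm jack is next to the red stop, then 65 mm, then 80 mm, and the 95 mm jack is next to the grey stop. All four are released.

- **Standing and centring:** in the wrist pictures every jack stands upright. The feet are off their disc centres by about 1.5 to 2 mm for the 50 mm and 95 mm jacks, and about 1 mm or less for the 65 mm and 80 mm jacks.
- **Disagreement between views:** the first estimate for the 50 mm jack came out at about 2.2 mm, and a later closer look gave about 1.5 mm. The top and wrist cameras differed by about 2 mm on disc positions, so these offsets are only good to about that. I left the jack as placed.
- **Clear of the work:** the gripper was open, about 0.24 m above the board and touching nothing. The pink look-alikes were not touched. Wrist forces read at the end of each move stayed under about 7 N.

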